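Reset the tripped breaker of the desk power box

ROBOT

A 6-joint arm with a two-finger parallel gripper is mounted at the origin on the work surface. World frame = base frame: x ahead of the robot, y to its left, z up, the work surface at z = 0. Lengths are in m, angles in rad, forces in N, time in s.
With the tool pointing down it reaches from about 0.35 to 0.775 m from the base axis. Payload 7.3 kg.
Tool frame: the origin (TCP) lies at the very end of the fingers, on their centre line; the grasp point (between the pads) lies 19 mm behind it; z points along the fingers, x is the direction in which the jaws open and shut, and the axes are right-handed (so a half turn about z gives the same grasp; the last joint's range is limited). The gripper opens to 92 mm and grips with 3 to 60 N. Pads are 19 mm wide; open, the fingers measure 130 mm over their backs; the gripper's body (75 mm by 190 mm) begins 47 mm behind the grasp point.
Start: joints at [1.009, 0.342, 1.524, -0, 1.275, -0.146], TCP at [0.212, 0.48, 0.227] pointing down, gripper open.
Joint ranges: [-2.53, 2.53], [-0.77, 2.02], [0.04, 2.7], [-1, 4.14], [0.28, 2.66], [-3.11, 3.11]. Speed limits (rad/s): [2.57, 2.57, 3.14, 3.14, 3.14, 3.14].

INTERFACE

Orientations are given as [roll, pitch, yaw] about the fixed x, y, z axes, in that order (R = Rz(yaw) Ry(pitch) Rx(roll)).
In Python, from cell import robot, read_camera, nets gives the robot as it stands. The module is installed in compiled form; this text tells all that it offers.
- The arm moves only by the tool carry_out, never from a script. Its arguments are lists of equal length, an entry for each row: "translation": the shift along the tool's x, y, z in m, a list of three; "turn": the turn, a rotation vector about the tool's x, y, z in rad, a list of three; "gripper": the gripper's target within -1 to 1 (shut at 1, half-way at 0, fully open at -1). A call has 1 to 10 rows; each row shifts and turns the commanded pose from where the row before left it, along the tool's axes as they then stand; what a row does not reach is not made up. A row lasts 1/10 s, in which the tool goes at most 50 mm and 8.59 degrees, less where a joint would pass 70% of its speed; a pose out of reach is approached as far as the arm can. A call with a gripper value outside its range is refused whole. The fingers move at their own pace and stop on an object; "squeeze" is the grip in N (left out, the last holds). Time passes only in rows, so rows that do not move let the fingers close. It gives the time, the measured TCP pose, the force and the opening at its end, in the units of the state.
- robot.observe(): the state, without advancing time (a new reading comes with each control period).
- read_camera(name): name is "scene" or "top"; returns a dict with "img" (400x640x3 uint8, red, green, blue), "fx", "fy", "cx", "cy" (pixels), "world_from_camera" (4x4, takes a point from camera to world coordinates). Camera axes: x right, y down, z forward; pixel columns grow to the right and rows downward; lengths in m; the calibration is good to about 2 mm. A picture is of the moment at which its call begins. There is no depth.
- robot.hand_in(): hands the job in, once; it reports no verdict.
Trained networks look in a picture, given as the dict that the camera call returned (one of the last four; its "shot" number tells which), for a name from the list of things; names that differ only in an ending like _2 or _b are one class to them, and where a whole thing is asked for, a point or a joint stands for the part that bears it (a point fixed in the world has none). Each returns a list of dicts, best first, with "score" (0 to 1); they miss things now and then, are a little off and sometimes report something else, mostly with a low value. They report only what shows in the picture. A call takes as long as a camera call.
- nets.regions_of(picture, name): "region" (400x640 bool, what is visible of it) and "pixel" ([column, row] in pixels, amid what is visible of it).
- nets.tip_of(picture, name): "pixel" ([column, row] in pixels: a listed point, or the origin of a listed thing).
The state is a dict: "time": time; "qpos": joint angles; "qvel": joint speeds; "joint_efforts": joint torques, N m; "tool_pos": TCP position; "tool_rot": TCP orientation; "contact_force": force on the tool from outside, world axes, zero at the start; "torque": the same for the moment, N m; "opening": finger opening in m.
Only numpy, scipy, OpenCV 4.12 (cv2) and the standard library are available. Lean on these libraries where they do the work, as an engineer would, in place of code of your own. Each camera call takes 0.05 s, during which the arm holds its last target. There are 200 camera calls.

TASK

One of the three breakers in the power box on the desk has tripped: its handle stands about halfway and its little flag shows red. Reset it by pushing its handle fully off, through the resistance near the end until it meets a firm stop and the flag has turned yellow, then throw it fully on in the same way, until the flag is green, and let go. Feel for both stops without forcing them (keep the push under about 18 N), leave the other two breakers as they are and do not disturb the other things on the desk.

Things in the scene. Friction and masses are not known exactly. Their poses are not given: they have to be found in the camera images.
- tray: Grey steel tray, 150 x 236 mm, floor 10 mm thick, 8 mm end cheeks lower than the breakers; holds the three breakers side by side along its y, 70 mm apart. Fixed; turned up to 0.35 rad. Origin under its centre
- breaker_a: The tripped breaker, always this one, in any of the three places. White block 124 (x) x 60 (y) x 60 (z) mm, with an 3.5 mm high window frame on top at x = 37 to 59 mm. Origin at the centre of its underside. Its +x points to ON, -x to OFF; the handle swings in its x-z plane. A finger pushing level can bind on the handle's end while that leans far towards the finger: rise with it
- swing_a (a point): Centre of the tripped handle's swing axis (along y), 52 mm above the breaker's underside. OFF stop about 0.55 rad from upright towards -x, ON stop about 0.55 rad towards +x; the works sit crooked by up to 0.18 rad (all stops shift together), so the handle's top ends up to 10 mm off: feel for the stops. They are stiff: over-pushing forces the breaker (over 22 N)
- handle_a_tip (a point): Top of the tripped handle, 58 mm from its axis; z points out along it. Paddle 10-12 mm thick along the swing, 24 mm wide, black, orange end. Starts within 0.36 rad of upright; stays where left. A level push 30 mm above the axis takes 2 to 4 N, 6 to 11 N in the last 0.25 rad to either stop. Until reset at the very OFF stop a hard stop blocks it 0.1-0.45 rad to the ON side
- flag_a (a point): Middle of the flag strip, which shows in a window (7 x 18 mm) on the breaker's top, 48 mm to +x of the axis. The handle slides the strip along the breaker's +y in its last 0.25 rad to each stop: y = 0 tripped (red), about 7.6 mm once fully off (yellow), about 15 mm once then fully on (green); it stays there
- handle_b_tip (a point): Top of the handle of a sound neighbour that is switched ON (leans to +x, green flag); same sizes. Leave it alone
- handle_c_tip (a point): Top of the handle of a spare circuit that is switched OFF (leans to -x, yellow flag); same sizes. Leave it alone
- spool: blue line spool, 60 mm across, 32 mm high, origin under its centre; leave
- tape: roll of yellow tape, 96 mm across, 24 mm high; leave
- mug: white mug, 76 mm across, 90 mm high, handle to its +y; leave
- carton: small cardboard carton 120 x 90 x 60 mm; leave
- driver: screwdriver lying on the desk; leave
- beads: jar of beads with red cap, 50 mm across, 60 mm high; leave
- lurebox: flat clear lure box 140 x 100 x 28 mm; leave

How it is judged:
By the outcome, as a careful person would: the job done as asked, in the order asked, and still so for the second after the job is handed in, with the robot touching nothing.
It also fails if it takes over 51 s, if anything falls off the work surface, if the arm or the gripper's body presses on something with over 40 N, if the wrist force passes 120 N, or if a joint passes its speed limit or range.

## Working session

There is one attempt and no reset: what is moved stays moved. The work goes in short steps, Python scripts to look and compute and a tool call to move; the robot and the scene stay as the last step left them, time stands still between calls to the robot, and variables do not carry over. Pictures are saved under pics/ and viewed, about 8 in all and at most 12, crops included, and the job is handed in when it is done.

Besides the shell and the picture viewer there is one more tool, called after "Call:" in YAML: its name, and indented under it one key for each argument. carry_out: Moves the arm, as the interface text tells. Its arguments: {"type":"object","properties":{"translation":{"type":"array","items":{"type":"array","items":{"type":"number"}}},"turn":{"type":"array","items":{"type":"array","items":{"type":"number"}}},"gripper":{"type":"array","items":{"type":"number"}},"squeeze":{"type":"number"}},"required":["translation","turn","gripper"]}

```bash
mkdir -p pics; cat > h.py <<'E'
import numpy as np, cv2
from cell import robot, read_camera, nets
def proj(c,p):
    T=np.linalg.inv(c["world_from_camera"]); q=T[:3,:3]@np.asarray(p)+T[:3,3]
    return np.array([c["fx"]*q[0]/q[2]+c["cx"],c["fy"]*q[1]/q[2]+c["cy"]])
def ray(c,px):
    T=c["world_from_camera"]; d=T[:3,:3]@np.array([(px[0]-c["cx"])/c["fx"],(px[1]-c["cy"])/c["fy"],1]); return T[:3,3],d
def onz(c,px,z):
    o,d=ray(c,px); return o+d*(z-o[2])/d[2]
def tri(cs,pxs):
    A=np.zeros((3,3));b=np.zeros(3)
    for c,p in zip(cs,pxs):
        o,d=ray(c,p); d=d/np.linalg.norm(d); M=np.eye(3)-np.outer(d,d); A+=M;b+=M@o
    return np.linalg.solve(A,b)
def save(im,n): cv2.imwrite("pics/"+n+".png",im[:,:,::-1])
E
python3 - <<'E'
from h import *
np.set_printoptions(precision=3,suppress=True)
s=read_camera("scene");t=read_camera("top")
for n,c in(("s",s),("t",t)):
    save(c["img"],n+"0"); print(n,c["fx"],c["world_from_camera"])
    for k in("tray","breaker_a","swing_a","handle_a_tip","flag_a","handle_b_tip","handle_c_tip"):
        print(k,[(np.round(d["pixel"],1),round(d["score"],2)) for d in nets.tip_of(c,k)][:5])
print(robot.observe())
E
```

```text
s 504.36566966514465 [[ 0.063  0.77  -0.635  1.614]
 [ 0.998 -0.061  0.026 -0.024]
 [-0.019 -0.635 -0.772  1.412]
 [ 0.     0.     0.     1.   ]]
tray [(array([336.8, 229.3]), 0.82)]
breaker_a [(array([362.3, 217.8]), 0.71)]
swing_a [(array([358.1, 211.2]), 0.76), (array([360.3, 198. ]), 0.64)]
handle_a_tip [(array([350.4, 269.5]), 0.65), (array([360.2, 201.7]), 0.41), (array([358.8, 214.3]), 0.32)]
flag_a []
handle_b_tip [(array([341.6, 212.4]), 0.45)]
handle_c_tip [(array([315.5, 204.1]), 0.6)]
t 501.0814394785504 [[-0.055 -0.97   0.236  0.249]
 [-0.998  0.051 -0.021  0.028]
 [ 0.008 -0.237 -0.971  1.358]
 [ 0.     0.     0.     1.   ]]
tray [(array([289.4, 202.1]), 0.59)]
breaker_a [(array([261.7, 209. ]), 0.89)]
swing_a [(array([259.1, 206.5]), 0.89)]
handle_a_tip [(array([257.3, 201.3]), 0.4)]
flag_a []
handle_b_tip [(array([280.7, 185. ]), 0.43), (array([173.9, 248.4]), 0.4)]
handle_c_tip [(array([314.2, 199.8]), 0.46), (array([262.7, 212.2]), 0.28)]
{'time': 0.8, 'qpos': array([ 1.009,  0.342,  1.524,  0.   ,  1.275, -0.146]), 'qvel': array([-0.002,  0.001, -0.001, -0.001, -0.   , -0.001]), 'joint_efforts': array([ -0.002, -43.109, -24.447,   0.071,   0.048,  -0.   ]), 'tool_pos': array([0.212, 0.48 , 0.227]), 'tool_rot': array([-3.142, -0.   ,  1.155]), 'contact_force': array([0.464, 0.204, 0.866]), 'torque': array([-0.03 , -0.05 , -0.054]), 'opening': 0.09165944597639909}
```

```bash
python3 - <<'E'
from h import *
s=cv2.imread("pics/s0.png");t=cv2.imread("pics/t0.png")
a=cv2.resize(s[150:290,240:440],None,fx=4,fy=4,interpolation=cv2.INTER_CUBIC)
b=cv2.resize(t[140:280,190:390],None,fx=4,fy=4,interpolation=cv2.INTER_CUBIC)
cv2.imwrite("pics/s0c.png",a);cv2.imwrite("pics/t0c.png",b)
E
```

```text
(no output)
```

View pics/t0c.png

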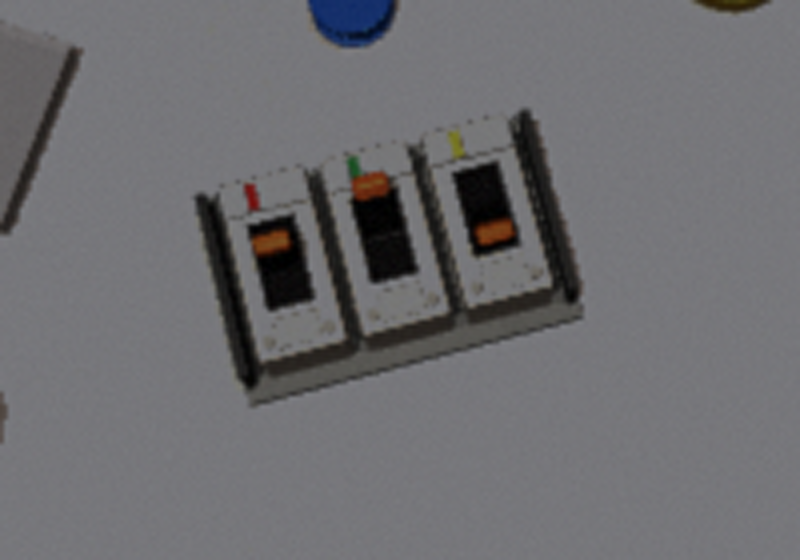

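View pics/s0c.png

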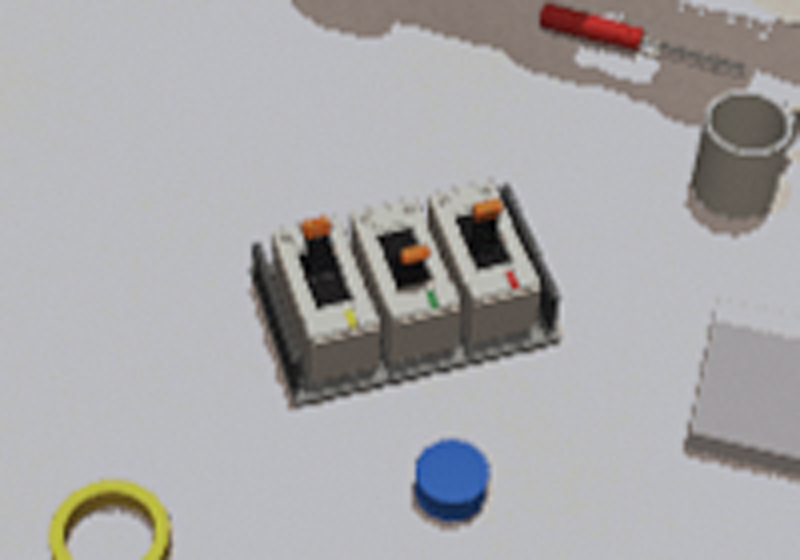

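View pics/s0.png

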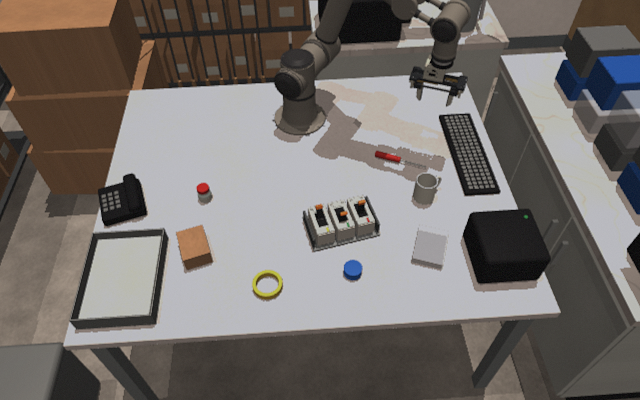

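```bash
cat > fit.py <<'E'
from h import *
from scipy.optimize import least_squares
from scipy.ndimage import label
np.set_printoptions(precision=4,suppress=True)
s=read_camera("scene");t=read_camera("top")
T=[((-62,100),(265,362)),((-62,40),(345,340)),((62,100),(218,188)),((62,40),(305,165)),((-62,-40),(468,308)),((-62,-100),(552,288)),((62,-40),(420,135)),((62,-100),(505,112))]
S=[((62,40),(463,306)),((62,100),(535,290)),((-62,40),(432,198)),((-62,100),(497,182)),((62,-100),(305,345)),((62,-40),(380,323)),((-62,-100),(275,240)),((-62,-40),(340,220))]
def W(p,q,z): c,n=np.cos(p[2]),np.sin(p[2]); return [p[0]+c*q[0]/1e3-n*q[1]/1e3,p[1]+n*q[0]/1e3+c*q[1]/1e3,z]
def res(p):
    r=[]
    for L,c,o in((T,t,(190,140)),(S,s,(240,150))):
        for q,px in L: r.append(proj(c,W(p,q,.07))-(np.array(px)/4+o))
    return np.ravel(r)
f=least_squares(res,[.5,.05,0.2],loss="soft_l1"); p=f.x
print(p); print(res(p).reshape(-1,2))
def orange(c,o):
    im=cv2.cvtColor(c["img"],cv2.COLOR_RGB2HSV); m=(im[...,0]>5)&(im[...,0]<18)&(im[...,1]>140)&(im[...,2]>60)
    l,n=label(m); return [(np.argwhere(l==i).mean(0)[::-1]) for i in range(1,n+1) if (l==i).sum()>8 and abs(np.argwhere(l==i).mean(0)-o).max()<40]
ot=sorted(map(tuple,orange(t,(200,285)))); os=sorted(map(tuple,orange(s,(210,340))),reverse=True)
print(ot,os)
for a,b in zip(ot,os):
    P=tri([t,s],[a,b]); c,n=np.cos(p[2]),np.sin(p[2]); d=P[:2]-p[:2]
    print(P,"tray",c*d[0]+n*d[1],-n*d[0]+c*d[1],"res",proj(t,P)-a,proj(s,P)-b)
E
python3 fit.py
```

```text
[0.5749 0.1105 0.1977]
[[-2.4329 -0.7424]
 [ 0.0128 -0.8575]
 [-0.7555 -1.6899]
 [-0.5032 -1.3035]
 [-1.0223 -0.291 ]
 [ 0.1061 -0.8267]
 [-0.1209 -0.9051]
 [ 0.3268 -0.4444]
 [ 1.2371 -2.4338]
 [ 0.438  -2.3787]
 [-2.2444 -3.1783]
 [-1.9875 -2.8082]
 [-0.1307 -2.811 ]
 [-1.2388 -1.3571]
 [-2.1818 -5.0609]
 [-1.5207 -3.7797]]
[(np.float64(257.0), np.float64(200.15384615384616)), (np.float64(282.0833333333333), np.float64(185.95833333333334)), (np.float64(313.3095238095238), np.float64(197.47619047619048))] [(np.float64(361.14285714285717), np.float64(202.25)), (np.float64(342.61538461538464), np.float64(213.1153846153846)), (np.float64(318.48), np.float64(206.92))]
[0.5647 0.1819 0.105 ] tray 0.0040057892576303485 0.07200113996148576 res [0.0843 0.001 ] [ 0.0643 -0.0076]
[0.6008 0.1165 0.0989] tray 0.02660218424584475 0.0008184786382491351 res [0.1336 0.0005] [ 0.105  -0.0088]
[0.5664 0.0381 0.0962] tray -0.02256135651867591 -0.0693427665412973 res [-0.3393  0.0032] [-0.2638  0.011 ]
```

```bash
sed -i 's/W(p,q,.07)/W(p,q,p[3])/; s/\[.5,.05,0.2\]/[.5,.05,.2,.07]/' fit.py; cat >> fit.py <<'E'
# near tray bottom edge in top view, z 0..10
for px in((252,404),(580,318)): 
    P=onz(t,np.array(px)/4+(190,140),0.0);d=P[:2]-p[:2];print("edge",c*d[0]+n*d[1],-n*d[0]+c*d[1])
E
python3 fit.py
```

```text
[0.5761 0.1111 0.205  0.0551]
[[-1.6915  0.0565]
 [ 0.4661 -0.1565]
 [-0.2494 -0.3446]
 [-0.2719 -0.0555]
 [-0.953   0.2809]
 [-0.1129 -0.3503]
 [-0.2561  0.2147]
 [-0.0834  0.5804]
 [ 1.3481  0.4244]
 [ 0.3922  0.389 ]
 [-2.3162 -0.2154]
 [-2.201   0.0695]
 [ 0.3361  0.2662]
 [-0.9227  1.6249]
 [-1.9331 -1.8922]
 [-1.4075 -0.7004]]
[(np.float64(257.125), np.float64(200.15)), (np.float64(282.0833333333333), np.float64(185.95833333333334)), (np.float64(313.30232558139534), np.float64(197.41860465116278))] [(np.float64(361.13793103448273), np.float64(202.17241379310346)), (np.float64(342.61538461538464), np.float64(213.1153846153846)), (np.float64(318.53846153846155), np.float64(206.80769230769232))]
[0.5646 0.1817 0.1053] tray 0.003101753177777878 0.07142997432729302 res [0.019  0.0002] [ 0.0145 -0.0017]
[0.6008 0.1165 0.0989] tray 0.025288854595995707 0.0002566535210064419 res [0.1336 0.0005] [ 0.105  -0.0088]
[0.5664 0.0382 0.0968] tray -0.024354940020464292 -0.06944457994870674 res [-0.3767  0.0035] [-0.2928  0.0122]
edge -0.07754352121860947 0.11543731657513177
edge -0.07688388880359834 -0.11691151193239852
```

Call:
carry_out:
  translation:
    - [0,0,0]
    - [0,0,0]
    - [0,0,0]
    - [0,0,0]
    - [0,0,0]
    - [0,0,0]
    - [0,0,0]
    - [0,0,0]
  turn:
    - [0,0,0.137]
    - [0,0,0.137]
    - [0,0,0.137]
    - [0,0,0.137]
    - [0,0,0.137]
    - [0,0,0.137]
    - [0,0,0.13]
    - [0,0,0]
  gripper: [0,0,0,0,0,0,0,0]

```text
time: 1.8
tool_pos: [0.2121, 0.4803, 0.2268]
tool_rot: [-3.141, -0.0, 0.202]
contact_force: [-0.1, 0.5, 0.5]
opening: 0.0462
```

Call:
carry_out:
  translation:
    - [0.028,0.036,0]
    - [0.028,0.036,0]
    - [0.028,0.036,0]
    - [0.028,0.036,0]
    - [0.028,0.036,0]
    - [0.028,0.036,0]
    - [0.028,0.036,0]
    - [0.028,0.036,0]
    - [0.028,0.036,0]
    - [0.028,0.036,0]
  turn:
    - [0,0,0]
    - [0,0,0]
    - [0,0,0]
    - [0,0,0]
    - [0,0,0]
    - [0,0,0]
    - [0,0,0]
    - [0,0,0]
    - [0,0,0]
    - [0,0,0]
  gripper: [0,0,0,0,0,0,0,0,0,0]

```text
time: 2.8
tool_pos: [0.5601, 0.1827, 0.2268]
tool_rot: [-3.141, -0.0, 0.207]
contact_force: [-1.0, 0.1, 0.4]
opening: 0.046
```

Call:
carry_out:
  translation:
    - [0.004,0.002,0.03]
    - [0,0,0.03]
    - [0,0,0.03]
    - [0,0,0]
  turn:
    - [0,0,0]
    - [0,0,0]
    - [0,0,0]
    - [0,0,0]
  gripper: [0,0,0,0]

```text
time: 3.2
tool_pos: [0.5607, 0.1823, 0.1326]
tool_rot: [-3.141, 0.009, 0.206]
contact_force: [-0.6, 1.0, 0.0]
opening: 0.0459
```

```bash
cat > look.py <<'E'
import sys
from h import *
n=sys.argv[1]; o=[]
for k,x,y in(("scene",290,170),("top",220,150)):
    c=read_camera(k); o.append(cv2.resize(c["img"][y:y+100,x:x+75],None,fx=5,fy=5,interpolation=cv2.INTER_CUBIC))
im=np.clip(np.hstack(o)*1.5,0,255).astype(np.uint8); save(im,n)
st=robot.observe(); print(st["time"],st["tool_pos"],st["tool_rot"],st["contact_force"])
E
python3 look.py a1
```

```text
3.3 [0.56334247 0.18307654 0.13715594] [-3.14151278e+00  2.84716524e-04  2.05083628e-01] [ 0.73970258  0.40197792 -0.07000083]
```

View pics/a1.png

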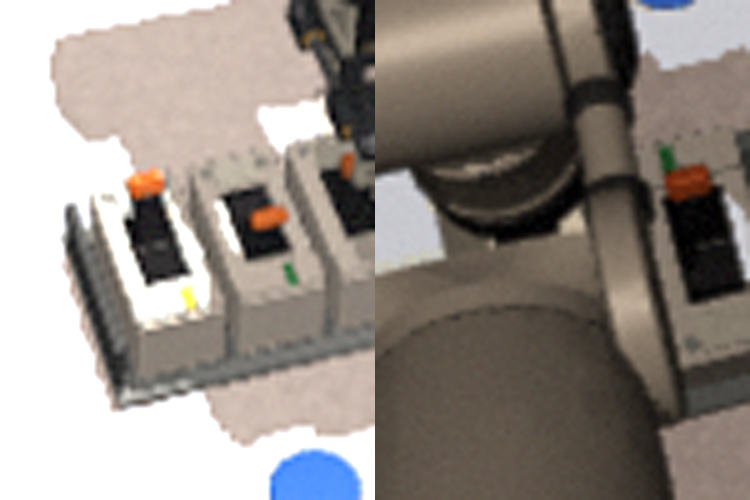

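```bash
cat > look.py <<'E'
import sys
from h import *
n=sys.argv[1]
c=read_camera("scene"); im=cv2.resize(c["img"][140:240,300:420],None,fx=6,fy=6,interpolation=cv2.INTER_CUBIC)
save(np.clip(im*1.4,0,255).astype(np.uint8),n)
st=robot.observe(); print(st["time"],st["tool_pos"],st["tool_rot"],st["contact_force"]); print(proj(c,st["tool_pos"]))
E
python3 look.py a2
```

```text
3.35 [0.56402078 0.18326335 0.13821372] [-3.14157709e+00 -2.16326755e-03  2.04765960e-01] [ 0.17151078 -0.11841828 -0.47127841]
[362.17159493 195.66913465]
```

View pics/a2.png

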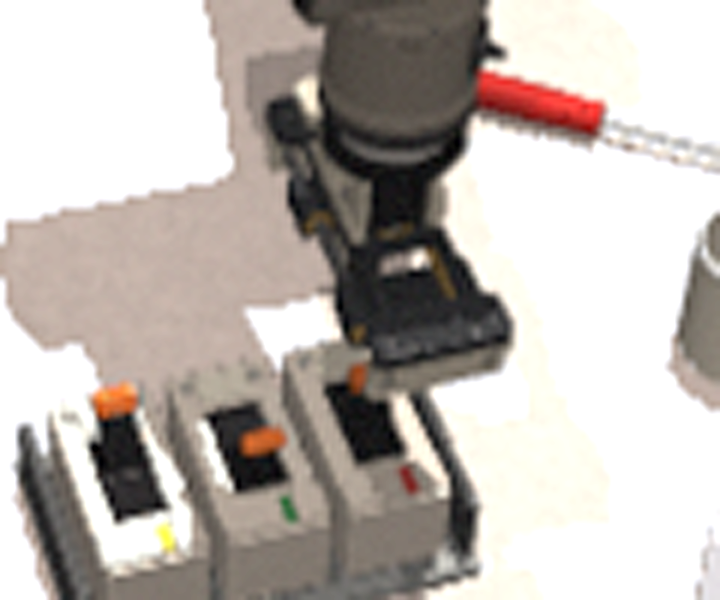

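```bash
python3 - <<'E'
from h import *
c=read_camera("scene"); p=np.array([.564,.183,.138]); y=.205
def w(a,b,h): return p+[np.cos(y)*a+np.sin(y)*b, np.sin(y)*a-np.cos(y)*b, h]
for q in [(.023,-.0095,0),(.023,.0095,0),(.042,-.0095,0),(.042,.0095,0),(.042,-.0095,.06),(.095,.0375,.066),(.095,-.0375,.066),(.0375,.095,.066),(.0375,-.095,.066),(.042,-.0375,.066),(.042,.0375,.066)]:
    print(q,((proj(c,w(*q))-(300,140))*6).round())
E
```

```text
(0.023, -0.0095, 0) [403. 362.]
(0.023, 0.0095, 0) [370. 369.]
(0.042, -0.0095, 0) [415. 388.]
(0.042, 0.0095, 0) [381. 396.]
(0.042, -0.0095, 0.06) [422. 316.]
(0.095, 0.0375, 0.066) [371. 405.]
(0.095, -0.0375, 0.066) [510. 373.]
(0.0375, 0.095, 0.066) [229. 346.]
(0.0375, -0.095, 0.066) [574. 268.]
(0.042, -0.0375, 0.066) [474. 297.]
(0.042, 0.0375, 0.066) [338. 328.]
```

Call:
carry_out:
  translation:
    - [0,0.001,0.013]
    - [0,0,0.015]
    - [0,0,0.015]
    - [0,0,0.009]
    - [0,0,0]
    - [0,0,0]
  turn:
    - [0,0,0]
    - [0,0,0]
    - [0,0,0]
    - [0,0,0]
    - [0,0,0]
    - [0,0,0]
  gripper: [0,0,0,0,0,0]

```text
time: 4.0
tool_pos: [0.5638, 0.1821, 0.0852]
tool_rot: [-3.142, -0.001, 0.203]
contact_force: [0.1, -0.3, 0.3]
opening: 0.046
```

Call:
carry_out:
  translation:
    - [-0.004,0,0]
    - [-0.004,0,0]
    - [-0.004,0,0]
    - [0,0,0]
  turn:
    - [0,0,0]
    - [0,0,0]
    - [0,0,0]
    - [0,0,0]
  gripper: [0,0,0,0]

```text
time: 4.4
tool_pos: [0.5511, 0.1795, 0.085]
tool_rot: [-3.142, 0.0, 0.203]
contact_force: [0.1, -1.1, 0.4]
opening: 0.0458
```

Call:
carry_out:
  translation:
    - [-0.002,0,0]
    - [-0.002,0,0]
    - [-0.002,0,0]
    - [-0.002,0,0]
    - [0,0,0]
  turn:
    - [0,0,0]
    - [0,0,0]
    - [0,0,0]
    - [0,0,0]
    - [0,0,0]
  gripper: [0,0,0,0,0]

```text
time: 4.9
tool_pos: [0.5441, 0.178, 0.085]
tool_rot: [-3.142, -0.001, 0.203]
contact_force: [1.7, -0.2, 1.2]
opening: 0.0461
```

Call:
carry_out:
  translation:
    - [-0.002,0,0]
    - [-0.002,0,0]
    - [0,0,0]
  turn:
    - [0,0,0]
    - [0,0,0]
    - [0,0,0]
  gripper: [0,0,0]

```text
time: 5.2
tool_pos: [0.5405, 0.1773, 0.0852]
tool_rot: [-3.142, -0.002, 0.203]
contact_force: [4.2, 0.4, 3.2]
opening: 0.046
```

Call:
carry_out:
  translation:
    - [-0.002,0,0]
    - [-0.002,0,0]
    - [0,0,0]
  turn:
    - [0,0,0]
    - [0,0,0]
    - [0,0,0]
  gripper: [0,0,0]

```text
time: 5.5
tool_pos: [0.5387, 0.1769, 0.0853]
tool_rot: [-3.141, -0.007, 0.203]
contact_force: [10.6, 2.9, -1.1]
opening: 0.0454
```

Call:
carry_out:
  translation:
    - [-0.001,0,0]
    - [0,0,0]
  turn:
    - [0,0,0]
    - [0,0,0]
  gripper: [0,0]

```text
time: 5.7
tool_pos: [0.5378, 0.1767, 0.0853]
tool_rot: [-3.141, -0.007, 0.203]
contact_force: [10.7, 2.4, -2.3]
opening: 0.046
```

Call:
carry_out:
  translation:
    - [-0.001,0,0]
    - [0,0,0]
  turn:
    - [0,0,0]
    - [0,0,0]
  gripper: [0,0]

```text
time: 5.9
tool_pos: [0.5369, 0.1765, 0.0852]
tool_rot: [-3.141, -0.007, 0.203]
contact_force: [12.6, 1.7, -2.9]
opening: 0.0461
```

Call:
carry_out:
  translation:
    - [-0.001,0,0]
    - [0,0,0]
  turn:
    - [0,0,0]
    - [0,0,0]
  gripper: [0,0]

```text
time: 6.1
tool_pos: [0.5359, 0.1763, 0.0852]
tool_rot: [-3.141, -0.007, 0.203]
contact_force: [11.3, 3.1, -2.6]
opening: 0.046
```

Call:
carry_out:
  translation:
    - [-0.001,0,0]
    - [0,0,0]
  turn:
    - [0,0,0]
    - [0,0,0]
  gripper: [0,0]

```text
time: 6.3
tool_pos: [0.5349, 0.176, 0.0852]
tool_rot: [-3.142, -0.007, 0.203]
contact_force: [11.2, 3.1, -2.0]
opening: 0.0457
```

Call:
carry_out:
  translation:
    - [-0.001,0,-0.0015]
    - [-0.001,0,-0.0015]
    - [0,0,0]
  turn:
    - [0,0,0]
    - [0,0,0]
    - [0,0,0]
  gripper: [0,0,0]

```text
time: 6.6
tool_pos: [0.5333, 0.1756, 0.0886]
tool_rot: [3.141, -0.008, 0.203]
contact_force: [11.6, 2.3, -1.9]
opening: 0.0467
```

Call:
carry_out:
  translation:
    - [-0.001,0,0]
    - [0,0,0]
  turn:
    - [0,0,0]
    - [0,0,0]
  gripper: [0,0]

```text
time: 6.8
tool_pos: [0.5331, 0.1755, 0.0887]
tool_rot: [3.142, -0.009, 0.203]
contact_force: [14.7, 2.8, -2.4]
opening: 0.0459
```

Call:
carry_out:
  translation:
    - [-0.0005,0,0]
    - [0,0,0]
  turn:
    - [0,0,0]
    - [0,0,0]
  gripper: [0,0]

```text
time: 7.0
tool_pos: [0.533, 0.1755, 0.0888]
tool_rot: [3.142, -0.01, 0.203]
contact_force: [15.2, 3.2, -2.6]
opening: 0.0459
```

```bash
python3 look.py a3
```

```text
7.05 [0.5330165  0.17550367 0.08878437] [ 3.14154479 -0.01018978  0.2026183 ] [15.52828541  2.95046524 -2.60514771]
[357.90556415 198.14276256]
```

View pics/a3.png

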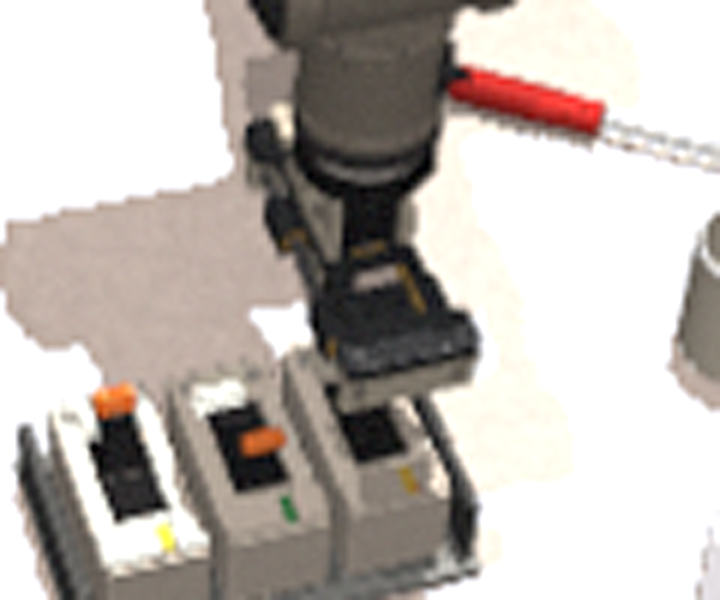

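Call:
carry_out:
  translation:
    - [0.004,0,0]
    - [0.006,0,0]
    - [0.006,0,0]
    - [0.004,0,0]
    - [0,0,0]
  turn:
    - [0,0,0]
    - [0,0,0]
    - [0,0,0]
    - [0,0,0]
    - [0,0,0]
  gripper: [0,0,0,0,0]

```text
time: 7.55
tool_pos: [0.5481, 0.1789, 0.0872]
tool_rot: [-3.141, 0.001, 0.203]
contact_force: [0.7, -0.1, 0.0]
opening: 0.046
```

Call:
carry_out:
  translation:
    - [0.002,0,0]
    - [0.002,0,0]
    - [0.002,0,-0.0005]
    - [0.002,0,-0.0005]
    - [0,0,0]
  turn:
    - [0,0,0]
    - [0,0,0]
    - [0,0,0]
    - [0,0,0]
    - [0,0,0]
  gripper: [0,0,0,0,0]

```text
time: 8.05
tool_pos: [0.5564, 0.1806, 0.0889]
tool_rot: [-3.142, -0.001, 0.203]
contact_force: [-0.9, -0.4, 0.6]
opening: 0.0456
```

Call:
carry_out:
  translation:
    - [0.002,0,-0.0005]
    - [0.002,0,-0.0005]
    - [0.002,0,-0.0005]
    - [0.002,0,-0.0005]
    - [0,0,0]
  turn:
    - [0,0,0]
    - [0,0,0]
    - [0,0,0]
    - [0,0,0]
    - [0,0,0]
  gripper: [0,0,0,0,0]

```text
time: 8.55
tool_pos: [0.5642, 0.1822, 0.0909]
tool_rot: [-3.141, -0.0, 0.203]
contact_force: [-1.9, -0.7, 0.9]
opening: 0.0458
```

Call:
carry_out:
  translation:
    - [0.002,0,-0.0003]
    - [0.002,0,-0.0003]
    - [0.002,0,-0.0003]
    - [0.002,0,0]
    - [0.002,0,0]
    - [0,0,0]
  turn:
    - [0,0,0]
    - [0,0,0]
    - [0,0,0]
    - [0,0,0]
    - [0,0,0]
    - [0,0,0]
  gripper: [0,0,0,0,0,0]

```text
time: 9.15
tool_pos: [0.5742, 0.1842, 0.0916]
tool_rot: [-3.142, -0.001, 0.203]
contact_force: [-0.6, 0.7, 0.3]
opening: 0.0458
```

Call:
carry_out:
  translation:
    - [0.002,0,0]
    - [0.002,0,0]
    - [0.002,0,0.001]
    - [0.002,0,0.001]
    - [0,0,0]
  turn:
    - [0,0,0]
    - [0,0,0]
    - [0,0,0]
    - [0,0,0]
    - [0,0,0]
  gripper: [0,0,0,0,0]

```text
time: 9.65
tool_pos: [0.5818, 0.1858, 0.0894]
tool_rot: [-3.142, -0.0, 0.203]
contact_force: [-0.6, 0.3, -0.8]
opening: 0.0459
```

Call:
carry_out:
  translation:
    - [0.002,0,0]
    - [0.002,0,0]
    - [0,0,0]
  turn:
    - [0,0,0]
    - [0,0,0]
    - [0,0,0]
  gripper: [0,0,0]

```text
time: 9.95
tool_pos: [0.5855, 0.1866, 0.0895]
tool_rot: [-3.141, 0.0, 0.203]
contact_force: [-2.7, -0.1, 0.8]
opening: 0.0459
```

Call:
carry_out:
  translation:
    - [0.002,0,0]
    - [0.002,0,0]
    - [0,0,0]
  turn:
    - [0,0,0]
    - [0,0,0]
    - [0,0,0]
  gripper: [0,0,0]

```text
time: 10.25
tool_pos: [0.5895, 0.1874, 0.0894]
tool_rot: [-3.141, 0.0, 0.203]
contact_force: [-2.1, -0.1, -0.7]
opening: 0.0458
```

Call:
carry_out:
  translation:
    - [0.002,0,0]
    - [0.001,0,0]
    - [0,0,0]
  turn:
    - [0,0,0]
    - [0,0,0]
    - [0,0,0]
  gripper: [0,0,0]

```text
time: 10.55
tool_pos: [0.5925, 0.188, 0.0896]
tool_rot: [-3.142, -0.0, 0.203]
contact_force: [-2.0, -0.7, -0.2]
opening: 0.0461
```

Call:
carry_out:
  translation:
    - [0.001,0,0]
    - [0.001,0,0]
    - [0,0,0]
  turn:
    - [0,0,0]
    - [0,0,0]
    - [0,0,0]
  gripper: [0,0,0]

```text
time: 10.85
tool_pos: [0.5934, 0.1883, 0.0893]
tool_rot: [-3.141, 0.002, 0.203]
contact_force: [-4.5, -1.3, 0.7]
opening: 0.0458
```

Call:
carry_out:
  translation:
    - [0.001,0,0]
    - [0.001,0,0]
    - [0,0,0]
  turn:
    - [0,0,0]
    - [0,0,0]
    - [0,0,0]
  gripper: [0,0,0]

```text
time: 11.15
tool_pos: [0.5942, 0.1885, 0.089]
tool_rot: [-3.141, 0.005, 0.203]
contact_force: [-8.2, -1.4, 0.8]
opening: 0.0459
```

Call:
carry_out:
  translation:
    - [0.001,0,0]
    - [0.001,0,0]
    - [0,0,0]
  turn:
    - [0,0,0]
    - [0,0,0]
    - [0,0,0]
  gripper: [0,0,0]

```text
time: 11.45
tool_pos: [0.5955, 0.1887, 0.0886]
tool_rot: [-3.141, 0.007, 0.203]
contact_force: [-10.2, -1.8, -0.6]
opening: 0.046
```

Call:
carry_out:
  translation:
    - [0.001,0,0]
    - [0,0,0]
  turn:
    - [0,0,0]
    - [0,0,0]
  gripper: [0,0]

```text
time: 11.65
tool_pos: [0.5963, 0.1889, 0.0884]
tool_rot: [-3.141, 0.007, 0.203]
contact_force: [-9.3, -2.1, -0.9]
opening: 0.0461
```

Call:
carry_out:
  translation:
    - [0.001,0,0]
    - [0,0,0]
  turn:
    - [0,0,0]
    - [0,0,0]
  gripper: [0,0]

```text
time: 11.85
tool_pos: [0.5972, 0.1891, 0.0883]
tool_rot: [-3.141, 0.007, 0.203]
contact_force: [-10.1, -1.8, -0.4]
opening: 0.0463
```

Call:
carry_out:
  translation:
    - [0.001,0,0]
    - [0.001,0,0]
    - [0,0,0]
  turn:
    - [0,0,0]
    - [0,0,0]
    - [0,0,0]
  gripper: [0,0,0]

```text
time: 12.15
tool_pos: [0.5995, 0.1896, 0.0885]
tool_rot: [-3.141, 0.007, 0.203]
contact_force: [-10.1, -1.8, 0.6]
opening: 0.0458
```

Call:
carry_out:
  translation:
    - [0.001,0,0]
    - [0,0,0]
  turn:
    - [0,0,0]
    - [0,0,0]
  gripper: [0,0]

```text
time: 12.35
tool_pos: [0.6008, 0.1899, 0.0888]
tool_rot: [-3.141, 0.006, 0.203]
contact_force: [-8.4, -1.4, 1.7]
opening: 0.046
```

Call:
carry_out:
  translation:
    - [0.001,0,0]
    - [0,0,0]
  turn:
    - [0,0,0]
    - [0,0,0]
  gripper: [0,0]

```text
time: 12.55
tool_pos: [0.6011, 0.19, 0.0887]
tool_rot: [-3.141, 0.007, 0.203]
contact_force: [-11.5, -1.9, 1.0]
opening: 0.0461
```

Call:
carry_out:
  translation:
    - [0.001,0,0]
    - [0,0,0]
  turn:
    - [0,0,0]
    - [0,0,0]
  gripper: [0,0]

```text
time: 12.75
tool_pos: [0.6013, 0.19, 0.0885]
tool_rot: [-3.141, 0.009, 0.203]
contact_force: [-12.9, -3.3, 3.6]
opening: 0.0462
```

Call:
carry_out:
  translation:
    - [0.001,0,0]
    - [0,0,0]
  turn:
    - [0,0,0]
    - [0,0,0]
  gripper: [0,0]

```text
time: 12.95
tool_pos: [0.6014, 0.1901, 0.0884]
tool_rot: [-3.142, 0.011, 0.203]
contact_force: [-16.6, -3.4, 3.8]
opening: 0.046
```

Firm stop (0.1 mm per commanded mm, about 17 N). I'm backing off and raising the arm clear to check the flag.

Call:
carry_out:
  translation:
    - [-0.003,0,0]
    - [-0.005,0,0]
    - [-0.006,0,0]
    - [0,0,-0.01]
    - [0,0,-0.02]
    - [0,0,-0.03]
    - [0,0,-0.04]
    - [0,0,-0.04]
    - [0,0,0]
  turn:
    - [0,0,0]
    - [0,0,0]
    - [0,0,0]
    - [0,0,0]
    - [0,0,0]
    - [0,0,0]
    - [0,0,0]
    - [0,0,0]
    - [0,0,0]
  gripper: [0,0,0,0,0,0,0,0,0]

```text
time: 13.85
tool_pos: [0.5956, 0.1886, 0.2377]
tool_rot: [3.141, -0.015, 0.203]
contact_force: [0.7, -0.1, 0.5]
opening: 0.046
```

Call:
carry_out:
  translation:
    - [-0.02,-0.03,0]
    - [-0.02,-0.03,0]
    - [-0.02,-0.03,0]
    - [-0.02,-0.03,0]
    - [-0.02,-0.03,0]
    - [-0.02,-0.03,0]
    - [-0.02,-0.03,0]
    - [0,0,0]
  turn:
    - [0,0,0]
    - [0,0,0]
    - [0,0,0]
    - [0,0,0]
    - [0,0,0]
    - [0,0,0]
    - [0,0,0]
    - [0,0,0]
  gripper: [0,0,0,0,0,0,0,0]

```text
time: 14.65
tool_pos: [0.4102, 0.3682, 0.2304]
tool_rot: [-3.14, -0.001, 0.207]
contact_force: [0.0, -1.3, -0.2]
opening: 0.0463
```

```bash
python3 look.py a4
```

```text
14.7 [0.41180521 0.36680637 0.23028735] [-3.14094944e+00 -1.46985867e-03  2.06376849e-01] [ 0.64917018 -0.66271197  0.73151349]
[412.65930236 139.81668057]
```

View pics/a4.png

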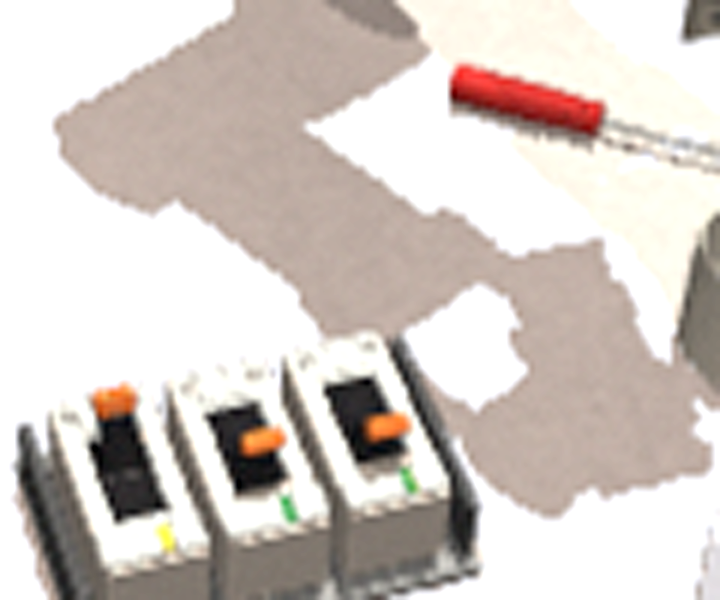

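The tripped breaker's flag is now green at (408,480) and its handle leans to ON at (388,426). The neighbours still show green and yellow as before, and the arm is clear.

```bash
python3 -c "
from h import *
print(robot.hand_in())"
```

```text
the job is handed in; nothing more can be done
None
```

The tripped breaker is reset, and I handed the job in at about 14.7 s of the 51 s allowed. It was the one at the tray's +y end.

- **Off:** I pushed the handle through about 12 N of resistance to a firm stop at about 16 N. The camera showed its flag yellow before I went on.
- **On:** I then pushed it through about 10 N of resistance to a firm stop at about 17 N, just under the 18 N limit. I backed off and lifted the arm clear.
- **Last check:** The final picture shows the flag green and the handle leaning to ON. The other two breakers are unchanged (green and yellow), and nothing touches the robot. I saw no other object moved, but that picture was a close crop, so I did not check the whole desk again.
- **Disagreement:** The camera fit put the breaker tops and handle axis 7–15 mm lower than the listed sizes suggest. I relied on the felt forces instead.

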